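# Push the wooden sheave between two steel dogs into the drilling nest

## Robot

A 7-joint arm with a two-finger parallel gripper is mounted at the origin on a cart in front of the work surface, level with it; the furniture and walls round the work are solid. World frame = base frame: x ahead of the robot, y to its left, z up, the work surface at z = 0. Lengths are in m, angles in rad, forces in N, time in s.
With the tool pointing down it reaches from about 0.4 to 0.9 m from the base axis. Payload 5.6 kg.
Tool frame: the origin (TCP) lies at the very end of the fingers, on their centre line; the grasp point (between the pads) lies 19 mm behind it; z points along the fingers, y is the direction in which the jaws open and shut (so a half turn about z gives the same grasp; the last joint's range is limited). The gripper opens to 92 mm and grips with 3 to 60 N. Pads are 20 mm wide; open, the fingers measure 128 mm over their backs; the gripper's body (75 mm by 189 mm) begins 69 mm behind the grasp point.
Start: joints at [-1.168, 0.468, -0.012, 1.603, 0.006, 1.071, -0.056], TCP at [0.28, 0.586, 0.215] pointing down, gripper open.
Joint ranges: [-2.53, 2.53], [-0.31, 2.02], [-1.57, 1.55], [0.28, 2.44], [-1.29, 4.43], [0.15, 1.84], [-2.92, 2.92]. Speed limits (rad/s): [2.57, 2.57, 3.14, 3.14, 3.14, 3.14, 3.14].

## Interface

Orientations are given as [roll, pitch, yaw] about the fixed x, y, z axes, in that order (R = Rz(yaw) Ry(pitch) Rx(roll)).
In Python, from workcell import state, get_image, hand_in gives the robot as it stands. The module is installed in compiled form; this text tells all that it offers.
- The arm moves only by the tool arm_command, never from a script. Its argument "increments" is a list of rows, each a list of 7 numbers: the shift along the world's x, y, z in units of 400 mm (1.0 is 400 mm), then the turn, a rotation vector about the world's x, y, z in units of pi/2 rad (1.0 is pi/2 rad), then the opening, from -1 (shut) to 1 (fully open). In form: [[x, y, z, rx, ry, rz, fingers], ...]. A call has 1 to 5 rows; each row shifts and turns the commanded pose from where the row before left it; what a row does not reach is not made up. A row lasts 1/12 s, in which the tool goes at most 41.7 mm and 7.16 degrees, less where a joint would pass 70% of its speed; a pose out of reach is approached as far as the arm can. A call with a number of a shift or a turn outside -1 to 1 is refused whole. A call with a gripper value outside its range is refused whole. The fingers move at their own pace and stop on an object; the grip force is fixed at half the most. Time passes only in rows, so rows that do not move let the fingers close. It gives the time, the measured TCP pose, the force and the opening at its end, in the units of the state.
- state(): the state, without advancing time (a new reading comes with each control period).
- get_image(name): name is "scene" or "top" or "wrist"; returns a dict with "frame" (480x640x3 uint8, red, green, blue), "depth" (480x640 float32, m along the optical axis (not along the pixel's ray), 0 where there is no reading), "intrinsics" (3x3 intrinsics, pixels), "k1" (the pictures are not rectified: a ray, as slopes to the right and down, at radius r is drawn at 1 + k1 r^2 times it, then the intrinsics apply), "T" (4x4, takes a point from camera to world coordinates); the wrist camera has in their place "hand_eye" (4x4, takes a point from camera to tool coordinates, whose origin is the TCP and whose axes are the flange's). Camera axes: x right, y up, looking along -z (the intrinsics and any distortion apply to the point x, -y, -z); pixel columns grow to the right and rows downward; lengths in m; the calibration is good to about 2 mm. A picture is of the moment at which its call begins: read the wrist's pose just before it.
- hand_in(): hands the job in, once; it reports no verdict.
The state is a dict: "t": time; "q": joint angles; "joint_velocities": joint speeds; "tau": joint torques, N m; "tcp_pos": TCP position; "orientation": TCP orientation; "force": force on the tool from outside, world axes, zero at the start; "ft_torque": the same for the moment, N m; "gripper_width": finger opening in m.
Only numpy, scipy, OpenCV 4.12 (cv2) and the standard library are available. Lean on these libraries where they do the work, as an engineer would, in place of code of your own. Each camera call takes 0.05 s, during which the arm holds its last target. There are 200 camera calls.

## Task

Load the drilling nest: with the fingertips, push the turned wooden sheave flat along the bench, through the narrow gap between the two steel posts, until it is fully home in the wooden V stop behind them. Only push it, never lift or tip it; leave the tin, box and spanner alone, and finish with the hand clear of everything.

Things in the scene. Friction and masses are not known exactly. Their poses are not given: they have to be found in the camera images.
- sheave: loose turned dark-wood pulley wheel (sheave), 63 mm across and 22 mm high, about 0.06 kg, with a grooved rim and a small hole in the middle, lying flat on the bench; origin at the centre of its underside, z up. It slides with under 2 N and stops when the push stops. The scrap iron lying to its right (smaller y) is fixed: keep the fingers off it
- nest: fixed wooden V stop, 26 mm high. Origin at bench level where the centre of the fully seated sheave comes; level x runs from the gap into the V (the way the sheave must travel), y to its left. The V faces stand at 45 degrees to x and touch the seated sheave at x = 22, y = +-22 mm; their front corners are at x = 7, y = +-38 mm; a batten behind ends at x = 78, y = +-62 mm
- gap (a point): point at bench level midway between two fixed upright round steel posts, each 18 mm thick and 40 mm high, which stand before the V stop at x = -52 mm, y = +43 and -43 mm in the nest's frame: 68 mm is free between them. Axes as the nest's
- brass_tin: bystander: loose round brass tin, 58 mm across, 39 mm high, origin at the centre of its underside
- rivet_box: bystander: loose small white cardboard box, 57 x 87 x 35 mm, long along its y, origin at the centre of its underside
- spanner: bystander: loose small dark spanner, 28 x 149 x 5 mm, long along its y, origin at the centre of its underside
There are look-alikes about, which are no part of the job. Leave any red look-alike of the sheave alone.

How it is judged:
By the outcome, as a careful person would: the job done as asked, in the order asked, and still so for the second after the job is handed in, with the robot touching nothing.
It also fails if it takes over 42 s, if anything falls off the work surface, if the arm or the gripper's body presses on something with over 40 N, if the wrist force passes 120 N, or if a joint passes its speed limit or range.

## Working session

There is one attempt and no reset: what is moved stays moved. The work goes in short steps, Python scripts to look and compute and a tool call to move; the robot and the scene stay as the last step left them, time stands still between calls to the robot, and variables do not carry over. Pictures are saved under pics/ and viewed, about 8 in all and at most 12, crops included, and the job is handed in when it is done.

Besides the shell and the picture viewer there is one more tool, called after "Call:" as name(argument=value, ...), one argument or row to a line, values as JSON. arm_command: Moves the arm, as the interface text tells. Shifts and turns lie within -1 to 1; 1 stands for 400 mm of shift or pi/2 rad of turn. Its arguments: {"type":"object","properties":{"increments":{"type":"array","items":{"type":"array","items":{"type":"number","minimum":-1,"maximum":1}}}},"required":["increments"]}

```bash
mkdir -p pics
cat > h.py <<'E'
import numpy as np, cv2
from workcell import state, get_image, hand_in
def grab(n,save=None):
    s=state(); d=get_image(n); 
    if save: cv2.imwrite('pics/'+save,cv2.cvtColor(d['frame'],cv2.COLOR_RGB2BGR))
    np.savez('/tmp/%s.npz'%n,**{k:np.array(v) for k,v in d.items()},p=s['tcp_pos'],o=s['orientation'])
    return s,d
def rays(d,px):
    K=np.array(d['intrinsics']);k1=float(d['k1']);px=np.atleast_2d(np.array(px,float))
    u=(px-K[[0,1],2])/K[[0,1],[0,1]]; s=u.copy()
    for _ in range(20): s=u/(1+k1*(s**2).sum(1,keepdims=True))
    return np.c_[s[:,0],-s[:,1],-np.ones(len(s))]
def plane(d,px,z,T=None):
    T=np.array(d['T']) if T is None else T
    r=rays(d,px)@T[:3,:3].T; o=T[:3,3]
    return o+r*((z-o[2])/r[:,2])[:,None]
def proj(d,P):
    T=np.array(d['T']);K=np.array(d['intrinsics']);k1=float(d['k1'])
    p=(np.atleast_2d(P)-T[:3,3])@T[:3,:3]
    s=np.c_[p[:,0]/-p[:,2],-p[:,1]/-p[:,2]]; s=s*(1+k1*(s**2).sum(1,keepdims=True))
    return s*K[[0,1],[0,1]]+K[[0,1],2]
E
python3 - <<'E'
from h import *
for n in('top','scene'):
    s,d=grab(n,n+'0.png'); print(n,np.round(d['T'],3).tolist(),d['intrinsics'],d['k1'])
print(s)
E
```

```text
top [[-0.007, 0.995, -0.098, 0.388], [-1.0, -0.006, 0.012, 0.285], [0.012, 0.099, 0.995, 1.207], [0.0, 0.0, 0.0, 1.0]] [[600.07885709   0.         321.030444  ]
 [  0.         600.07885709 249.36011801]
 [  0.           0.           1.        ]] -0.16633025751525923
scene [[-0.701, 0.319, -0.638, -0.115], [-0.713, -0.319, 0.624, 0.887], [-0.005, 0.893, 0.451, 0.479], [0.0, 0.0, 0.0, 1.0]] [[469.54455264   0.         312.95703672]
 [  0.         469.54455264 243.42524457]
 [  0.           0.           1.        ]] -0.05316167253675284
{'t': 0.05, 'q': array([-1.16801427,  0.46835859, -0.01160294,  1.60361749,  0.00598649,
        1.07141414, -0.05629879]), 'joint_velocities': array([ 2.73350952e-03,  6.51742854e-05,  1.02656166e-03, -6.44433014e-04,
       -3.68090393e-04,  1.11035793e-03, -4.84111643e-04]), 'tau': array([ 1.68811344e-03, -5.22124779e+01, -1.22326682e-02, -2.44642943e+01,
       -5.69333159e-02,  1.40041424e-02,  6.47075149e-05]), 'tcp_pos': array([0.28006353, 0.58591971, 0.21365495]), 'orientation': array([-3.13983321e+00,  1.11791334e-04,  2.69574153e+00]), 'force': array([-0.5449602 ,  0.00302394, -0.18122715]), 'ft_torque': array([-0.07869755, -0.03718493,  0.02105723]), 'gripper_width': 0.09177855973597401}
```

View pics/top0.png

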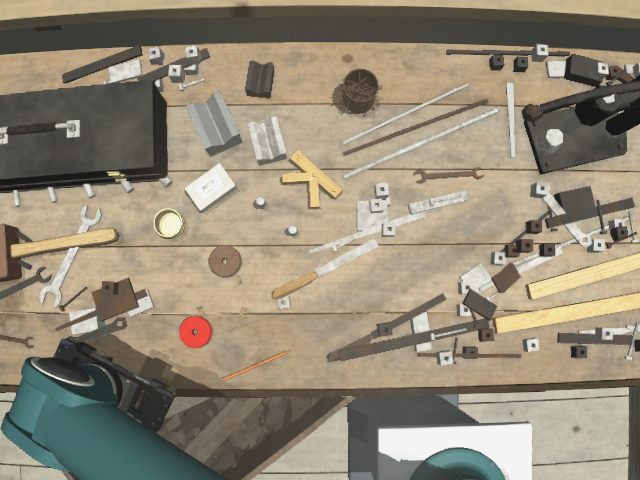

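View pics/scene0.png

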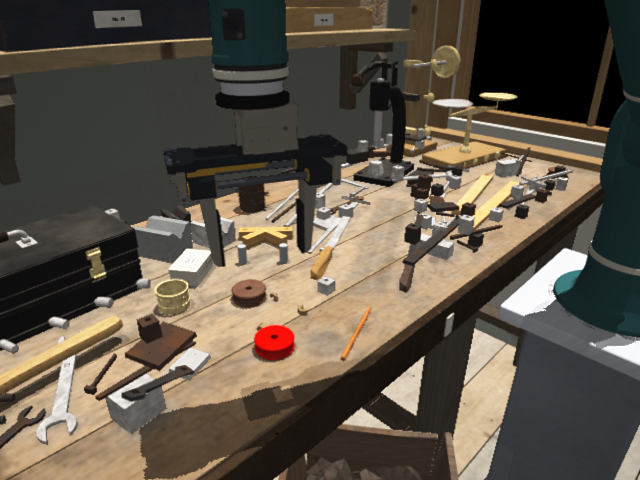

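The top view shows the sheave near (225,261), the red look-alike at (195,332), the posts at (260,202) and (292,230), and the V at about (310,180). The tin is at (169,222), the box at (210,187) and the spanner at (448,175). The scene view agrees. Next I'll measure these.

```bash
cat > m.py <<'E'
from h import *
for n in('top','scene'):
    d=dict(np.load('/tmp/%s.npz'%n)); f=d['frame']; hsv=cv2.cvtColor(f,cv2.COLOR_RGB2HSV)
    P=None
    # world point cloud from depth
    vv,uu=np.mgrid[:480,:640]; r=rays(d,np.c_[uu.ravel(),vv.ravel()])*d['depth'].ravel()[:,None]
    W=(r@d['T'][:3,:3].T+d['T'][:3,3]).reshape(480,640,3)
    roi=(W[...,0]>.2)&(W[...,0]<.62)&(W[...,1]>.1)&(W[...,1]<.65)&(d['depth']>0)
    m=(roi&(W[...,2]>.012)&(W[...,2]<.05)).astype(np.uint8)
    k,l,st,c=cv2.connectedComponentsWithStats(m)
    print(n)
    for i in range(1,k):
        if st[i,4]<25: continue
        w=W[l==i]; 
        print(i,c[i].round(0),st[i].tolist(),'mid',((w.min(0)+w.max(0))/2).round(3),'med',np.median(w,0).round(3),'ext',np.ptp(w,axis=0).round(3), 'zmax',w[:,2].max().round(3),f[l==i].mean(0).round())
d=dict(np.load('/tmp/top.npz'));
print(d['T'][:3,3])
c=d['frame'][150:320,150:370]; cv2.imwrite('pics/crop.png',cv2.cvtColor(cv2.resize(c,None,fx=3.5,fy=3.5,interpolation=cv2.INTER_CUBIC),cv2.COLOR_RGB2BGR))
E
python3 m.py
```

```text
top
2 [205. 199.] [188, 192, 39, 19, 379] mid [0.603 0.499 0.026] med [0.609 0.502 0.032] ext [0.035 0.075 0.027] zmax 0.04 [223. 222. 213.]
3 [315. 200.] [310, 193, 10, 15, 136] mid [0.605 0.282 0.023] med [0.605 0.281 0.024] ext [0.028 0.018 0.017] zmax 0.031 [221. 196. 136.]
4 [335. 194.] [331, 193, 9, 5, 30] mid [0.616 0.241 0.02 ] med [0.617 0.241 0.021] ext [0.008 0.016 0.012] zmax 0.026 [204. 176. 123.]
5 [261. 202.] [256, 197, 10, 11, 82] mid [0.601 0.39  0.028] med [0.6   0.389 0.037] ext [0.016 0.017 0.032] zmax 0.044 [181. 182. 177.]
6 [366. 223.] [309, 196, 99, 58, 1249] mid [0.555 0.197 0.031] med [0.559 0.179 0.034] ext [0.113 0.194 0.038] zmax 0.05 [208. 205. 195.]
10 [167. 222.] [153, 208, 31, 30, 275] mid [0.56  0.575 0.028] med [0.562 0.58  0.032] ext [0.057 0.057 0.031] zmax 0.043 [173. 166. 132.]
12 [293. 230.] [289, 226, 9, 10, 74] mid [0.543 0.325 0.03 ] med [0.543 0.325 0.037] ext [0.016 0.016 0.029] zmax 0.044 [190. 192. 186.]
16 [224. 261.] [209, 245, 32, 32, 764] mid [0.485 0.463 0.021] med [0.484 0.463 0.02 ] ext [0.063 0.063 0.015] zmax 0.028 [145. 118.  9
[... 1546 characters left out ...]
7, 53, 53, 1309] mid [0.576 0.534 0.026] med [0.585 0.559 0.028] ext [0.089 0.141 0.029] zmax 0.041 [147. 136. 108.]
16 [406. 278.] [399, 264, 16, 28, 305] mid [0.305 0.224 0.024] med [0.301 0.237 0.027] ext [0.04  0.079 0.024] zmax 0.036 [95. 75. 63.]
17 [249. 290.] [232, 280, 35, 22, 575] mid [0.485 0.464 0.018] med [0.48  0.466 0.022] ext [0.062 0.063 0.013] zmax 0.025 [133.  93.  73.]
22 [273. 338.] [254, 323, 41, 31, 918] mid [0.353 0.523 0.018] med [0.343 0.523 0.022] ext [0.08  0.062 0.013] zmax 0.025 [229.  23.  15.]
23 [189. 345.] [181, 340, 15, 13, 59] mid [0.414 0.633 0.028] med [0.413 0.63  0.028] ext [0.019 0.032 0.011] zmax 0.033 [72. 55. 44.]
[0.38846684 0.28462641 1.20730626]
```

View pics/crop.png

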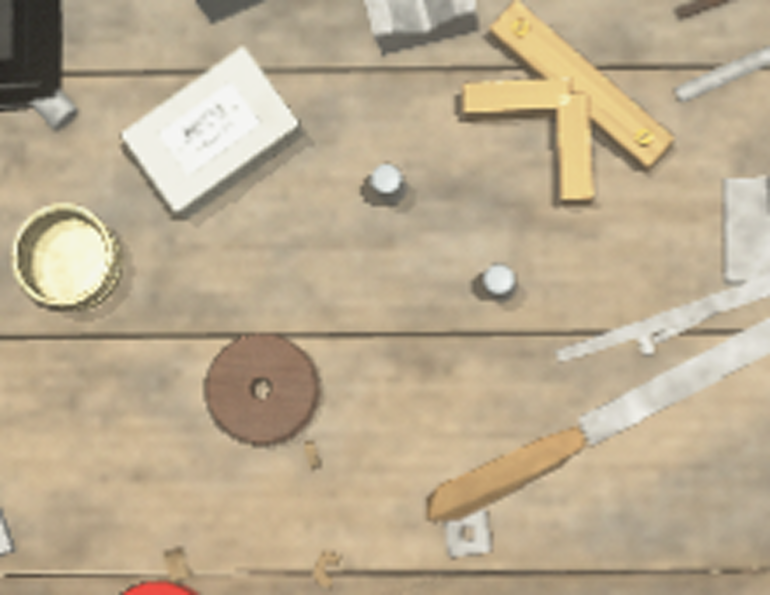

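Call:
arm_command(
  increments=[
    [0.0435,-0.0185,-0.01,0,0,-0.036,-0.565],
    [0.0435,-0.0185,-0.01,0,0,-0.036,-0.565],
    [0.0435,-0.0185,-0.01,0,0,-0.036,-0.565],
    [0.0435,-0.0185,-0.01,0,0,-0.036,-0.565],
    [0.0435,-0.0185,-0.01,0,0,-0.036,-0.565],
  ],
)

```text
t: 0.52
tcp_pos: [0.3703, 0.5476, 0.1939]
orientation: [-3.141, 0.001, 2.405]
force: [0.7, 0.5, -0.4]
gripper_width: 0.0609
```

Call:
arm_command(
  increments=[
    [0.0435,-0.0185,-0.03,0,0,-0.036,-0.565],
    [0.0435,-0.0185,-0.03,0,0,-0.036,-0.565],
    [0.0435,-0.0185,-0.03,0,0,-0.036,-0.565],
    [0.0435,-0.0185,-0.03,0,0,-0.036,-0.565],
    [0.0435,-0.0185,-0.03,0,0,-0.036,-0.565],
  ],
)

```text
t: 0.93
tcp_pos: [0.4558, 0.5113, 0.1328]
orientation: [-3.141, 0.0, 2.124]
force: [-0.4, 0.1, 0.0]
gripper_width: 0.0274
```

```bash
cat >> h.py <<'E'
def wT(s,d):
    from scipy.spatial.transform import Rotation as R
    A=np.eye(4);A[:3,:3]=R.from_euler('xyz',s['orientation']).as_matrix();A[:3,3]=s['tcp_pos']
    return A@np.array(d['hand_eye'])
def sheave(d,T=None):
    """sheave centre from its top face (z=22 mm): dark reddish-brown blob nearest the work area"""
    h=cv2.cvtColor(d['frame'],cv2.COLOR_RGB2HSV).astype(int)
    return h
E
python3 - <<'E'
from h import *
s,d=grab('wrist','w1.png'); print(s['tcp_pos'],s['orientation'],s['gripper_width'],s['t'],s['force'])
print(d['intrinsics'],d['k1'],np.round(d['hand_eye'],3).tolist())
t=dict(np.load('/tmp/top.npz'))
print('V vertex',plane(t,[310,177],.026),'posts',plane(t,[[150+386/3.5,150+180/3.5],[150+498/3.5,150+280/3.5]],.04),'sheave',plane(t,[[150+262/3.5,150+388/3.5]],.022))
print('batten ends',plane(t,[[150+502/3.5,150+15/3.5],[150+662/3.5,150+152/3.5]],.026))
E
```

```text
[0.45583267 0.5113121  0.13275597] [-3.14067542e+00  4.83830190e-04  2.12449727e+00] 0.027417697796580136 0.9333 [-0.43954783  0.07815748  0.01624654]
[[342.82629768   0.         319.17316167]
 [  0.         342.82629768 240.92280139]
 [  0.           0.           1.        ]] -0.04314615680113658 [[-0.0, 0.959, 0.284, 0.081], [1.0, 0.0, 0.0, -0.0], [0.0, 0.284, -0.959, -0.171], [0.0, 0.0, 0.0, 1.0]]
V vertex [[0.65140407 0.29118151 0.026     ]] posts [[0.59971622 0.38946251 0.04      ]
 [0.54244403 0.32633459 0.04      ]] sheave [[0.48389723 0.46118989 0.022     ]]
batten ends [[0.69847999 0.32442819 0.026     ]
 [0.61759357 0.23303442 0.026     ]]
```

View pics/w1.png

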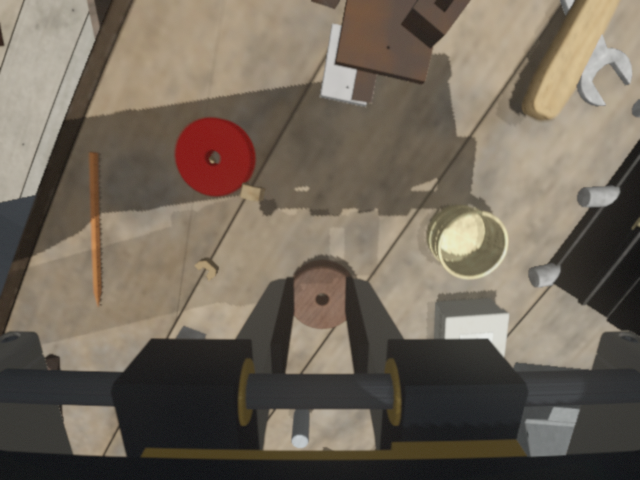

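The wrist view shows the sheave hole at (321,299), centred between the tapered fingertips at (295,280) and (350,280). The way down behind it is clear. The tin, box and red disc are well off to the side.

Call:
arm_command(
  increments=[
    [-0.001,-0.001,-0.08,0,0,0,-0.565],
    [-0.001,-0.001,-0.08,0,0,0,-0.565],
    [-0.001,-0.001,-0.08,0,0,0,-0.565],
    [0,0,-0.06,0,0,0,-0.565],
    [0,0,-0.015,0,0,0,-0.565],
  ],
)

```text
t: 1.4
tcp_pos: [0.4511, 0.5084, 0.0031]
orientation: [-3.134, 0.003, 2.129]
force: [-1.3, -0.2, -0.8]
gripper_width: 0.0199
```

Run:
```python
from h import *
s,d=grab('scene','s1.png'); f=d['frame'][180:360,150:390]
cv2.imwrite('pics/s1c.png',cv2.cvtColor(cv2.resize(f,None,fx=3.2,fy=3.2,interpolation=cv2.INTER_CUBIC),cv2.COLOR_RGB2BGR))
print(s['tcp_pos'],s['orientation'],s['gripper_width'],s['force'])
```

```text
[0.45107851 0.50839605 0.00313566] [-3.13389082e+00  2.65850908e-03  2.12901060e+00] 0.01992964817112103 [-1.31449203 -0.17483335 -0.82849592]
```

View pics/s1c.png

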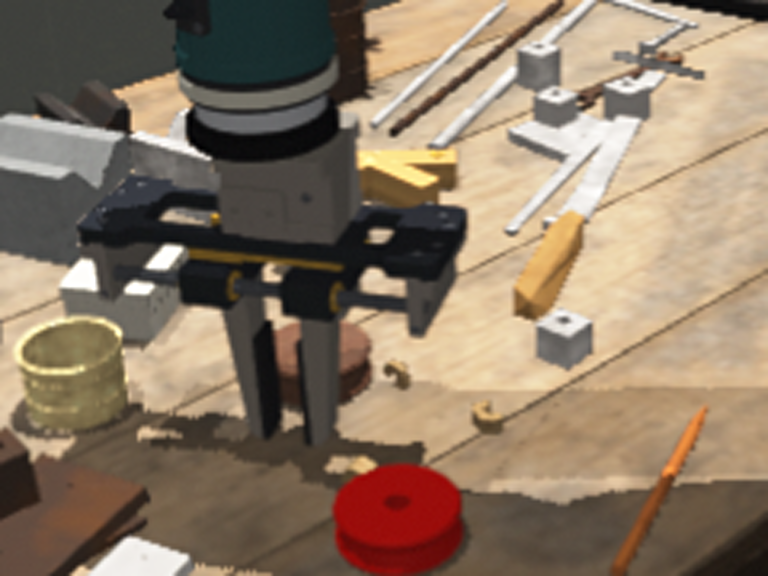

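The scene view shows both fingertips at bench level, just behind the sheave, at about (265,435) and (318,440) in the crop. They touch nothing. Now I'll align and start the push.

Call:
arm_command(
  increments=[
    [0.0115,-0.0105,0.005,0,0,0,-0.565],
    [0.0115,-0.0105,0.005,0,0,0,-0.565],
    [0.0138,-0.0215,0,0,0,0,-0.565],
    [0.0138,-0.0215,0,0,0,0,-0.565],
    [0.0138,-0.0215,0,0,0,0,-0.565],
  ],
)

```text
t: 1.87
tcp_pos: [0.4805, 0.4765, 0.0143]
orientation: [3.139, -0.001, 2.129]
force: [-0.5, 0.2, 1.0]
gripper_width: 0.0199
```

```bash
cat > c.py <<'E'
import sys; from h import *
# sheave centre in the gap frame, from top view: dark brown top, z=22 mm
G=np.array([.571,.3578]);e=np.array([.752,-.659]);n=np.array([.659,.752])
s,d=grab('top',sys.argv[1] if len(sys.argv)>1 else None)
h=cv2.cvtColor(d['frame'],cv2.COLOR_RGB2HSV).astype(int)
vv,uu=np.mgrid[:480,:640]; r=rays(d,np.c_[uu.ravel(),vv.ravel()])*d['depth'].ravel()[:,None]
W=(r@d['T'][:3,:3].T+d['T'][:3,3]).reshape(480,640,3)
m=((W[...,2]>.012)&(W[...,2]<.03)&(h[...,2]<175)&(h[...,0]<16)&(h[...,1]>55)&(h[...,1]<170)&(abs(W[...,0]-.55)<.12)&(abs(W[...,1]-.38)<.12)).astype(np.uint8)
k,l,st,c=cv2.connectedComponentsWithStats(m)
for i in range(1,k):
    if st[i,4]>80:
        w=W[l==i][:,:2]; a=(w-G)@np.c_[e,n]
        (cx,cy),R=cv2.minEnclosingCircle(a.astype(np.float32)*1000)
        print('blob',c[i].round(),st[i,4],'gap-frame s %.1f lat %.1f R %.1f mm'%(cx,cy,R))
t=s['tcp_pos']; o=s['orientation']; a=(t[:2]-G)@np.c_[e,n]*1e3
print('tcp s %.1f lat %.1f z %.1f push-dir deg %.1f'%(*a,t[2]*1e3,np.degrees(o[2])-180),o.round(3),s['force'].round(1),s['gripper_width'].round(4),s['t'],t.round(4))
E
python3 c.py
```

```text
blob [238. 252.] 559 gap-frame s -109.7 lat 15.4 R 31.5 mmTraceback (most recent call last):
  File "c.py", line 16, in <module>
    print('tcp s %.1f lat %.1f z %.1f push-dir deg %.1f'%(*a,t[2]*1e3,np.degrees(o[2])-180),o.round(3),s['force'].round(1),s['gripper_width'].round(4),s['t'],t.round(4))
                                                                                                                           ^^^^^^^^^^^^^^^^^^^^^^^^
AttributeError: 'float' object has no attribute 'round'
```

Call:
arm_command(
  increments=[
    [0,0,-0.017,0,0,0,-0.565],
    [0.013,-0.021,0,0,0,0,-0.565],
    [0.013,-0.021,0,0,0,0,-0.565],
    [0.013,-0.021,0,0,0,0,-0.565],
    [0.013,-0.021,0,0,0,0,-0.565],
  ],
)

```text
t: 2.33
tcp_pos: [0.5002, 0.4422, 0.0056]
orientation: [-3.141, 0.001, 2.13]
force: [1.4, 0.4, -0.7]
gripper_width: 0.0199
```

```bash
sed -i "s/s\['gripper_width'\].round(4)/round(float(s['gripper_width']),4)/" c.py; python3 c.py
```

```text
blob [257. 240.] 385 gap-frame s -68.7 lat 2.1 R 30.7 mm
tcp s -108.8 lat 16.9 z 5.6 push-dir deg -58.0 [-3.141e+00  1.000e-03  2.130e+00] [ 1.4  0.4 -0.7] 0.0199 2.3333 [0.5002 0.4422 0.0056]
```

Call:
arm_command(
  increments=[
    [-0.003,-0.0083,0,0,0,0.0374,-0.565],
    [-0.003,-0.0087,0.001,0,0,0.0374,-0.565],
    [-0.0023,-0.0093,0.001,0,0,0.0374,-0.565],
    [-0.002,-0.01,0.001,0,0,0.0374,-0.565],
    [-0.001,-0.01,0,0,0,0.0374,-0.565],
  ],
)

```text
t: 2.8
tcp_pos: [0.4953, 0.4245, 0.0071]
orientation: [3.142, 0.0, 2.427]
force: [-0.2, 0.2, 0.5]
gripper_width: 0.0201
```

```bash
python3 c.py t2.png; python3 -c "
import cv2;f=cv2.imread('pics/t2.png')[150:320,150:370];cv2.imwrite('pics/t2c.png',cv2.resize(f,None,fx=3.5,fy=3.5,interpolation=2))"
```

```text
blob [264. 237.] 255 gap-frame s -50.0 lat -5.2 R 28.7 mm
tcp s -100.9 lat 0.3 z 7.1 push-dir deg -41.0 [3.142 0.    2.427] [-0.2  0.2  0.5] 0.0201 2.8 [0.4953 0.4245 0.0071]
```

View pics/t2c.png

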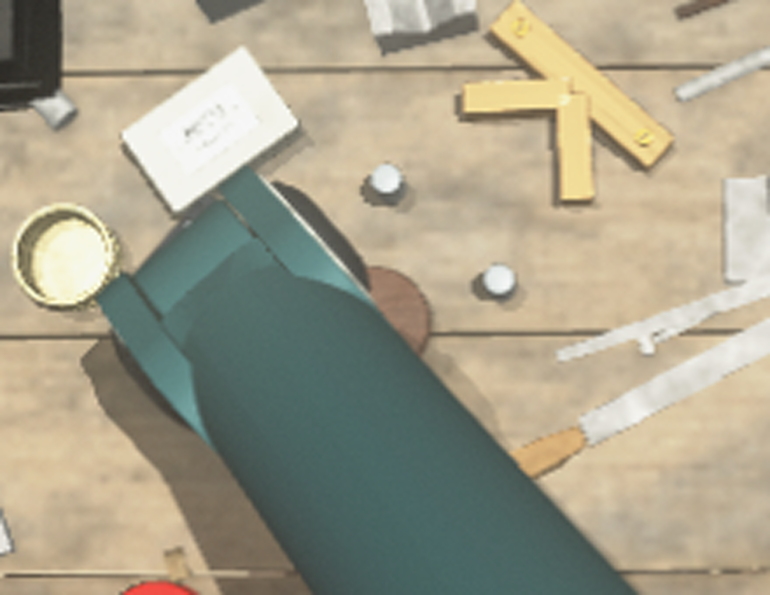

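The top view shows the arm hiding most of the sheave. Only its front right rim, near (400,310), is visible, so the blob centre is biased. I'll fit a fixed-radius circle to the visible rim and also use the scene view.

```bash
cat > c2.py <<'E'
from h import *; from scipy.optimize import least_squares
G=np.array([.571,.3578]);E=np.array([[.752,.659],[-.659,.752]])
for nm in('top','scene'):
    s,d=grab(nm)
    h=cv2.cvtColor(d['frame'],cv2.COLOR_RGB2HSV).astype(int)
    vv,uu=np.mgrid[:480,:640]; r=rays(d,np.c_[uu.ravel(),vv.ravel()])*d['depth'].ravel()[:,None]
    W=(r@d['T'][:3,:3].T+d['T'][:3,3]).reshape(480,640,3)
    t=s['tcp_pos']; c0=(t[:2]-G)@E*1e3+[40,0]
    A=(W[...,:2]-G)@E*1e3
    m=((W[...,2]>.014)&(W[...,2]<.03)&(h[...,0]<16)&(h[...,1]>50)&(h[...,1]<170)&(np.hypot(A[...,0]-c0[0],A[...,1]-c0[1])<48)).astype(np.uint8)
    k,l,st,c=cv2.connectedComponentsWithStats(m)
    if k<2: print(nm,'not seen'); continue
    i=1+st[1:,4].argmax(); a=A[l==i]; hull=cv2.convexHull(a.astype(np.float32))[:,0]
    f=least_squares(lambda c:np.hypot(*(hull-c).T)-31.5,a.mean(0)-[5,0],loss='cauchy',f_scale=.7)
    print(nm,'n',len(a),'centre s,lat',f.x.round(1),'inliers',(abs(f.fun)<1.5).sum(),len(hull),'min/max',a.min(0).round(1),a.max(0).round(1))
o=s['orientation']; print('tcp s,lat',(c0-[40,0]).round(1),'z',t[2].round(4),'dir rel axis',round(np.degrees(o[2])-180+41.2,1),s['force'].round(1),round(float(s['t']),2))
E
python3 c2.py
```

```text
top n 244 centre s,lat [-62.6  -2.2] inliers 14 19 min/max [-58.4 -33. ] [-31.9  20.5]
scene n 168 centre s,lat [-69.5   1.5] inliers 3 8 min/max [-100.7   -9.2] [-32.3  10.4]
tcp s,lat [-1.001e+02 -1.000e-01] z 0.0071 dir rel axis 0.0 [0.1 0.4 0.3] 2.9
```

Call:
arm_command(
  increments=[
    [0.0079,-0.0062,0,0,0,0,-0.565],
    [0.0079,-0.0062,0,0,0,0,-0.565],
    [0.0079,-0.0062,0,0,0,0,-0.565],
    [0.0079,-0.0062,0,0,0,0,-0.565],
    [0.0079,-0.0062,0,0,0,0,-0.565],
  ],
)

```text
t: 3.37
tcp_pos: [0.5114, 0.4124, 0.007]
orientation: [3.141, 0.0, 2.424]
force: [-0.6, 0.7, 0.2]
gripper_width: 0.0199
```

```bash
python3 c2.py
```

```text
top n 155 centre s,lat [-44.1  -0.2] inliers 14 19 min/max [-32.8 -29.1] [-12.   16.3]
scene n 155 centre s,lat [-56.8  25. ] inliers 4 10 min/max [-83.5  -6.7] [-10.4  13.4]
tcp s,lat [-79.5   1.7] z 0.007 dir rel axis 0.0 [ 0.7 -0.9  0.6] 3.42
```

Call:
arm_command(
  increments=[
    [0.011,-0.0103,0,0,0,0,-0.565],
    [0.011,-0.0103,0,0,0,0,-0.565],
    [0.011,-0.0103,0,0,0,0,-0.565],
    [0.011,-0.0103,0,0,0,0,-0.565],
    [0.011,-0.0103,0,0,0,0,-0.565],
  ],
)

```text
t: 3.88
tcp_pos: [0.5336, 0.3912, 0.007]
orientation: [-3.142, 0.0, 2.424]
force: [-0.3, 0.1, 0.2]
gripper_width: 0.0199
```

```bash
python3 c2.py
```

```text
top n 37 centre s,lat [-13.8  -0.5] inliers 9 11 min/max [  9.  -21.5] [17.7  8.3]
scene n 162 centre s,lat [-11.    7.7] inliers 5 15 min/max [-51.   -7.7] [20.2 12.5]
tcp s,lat [-48.2   0.3] z 0.007 dir rel axis -0.0 [-0.2 -0.5  0.2] 3.93
```

Call:
arm_command(
  increments=[
    [0.0132,-0.0115,0,0,0,0,-0.565],
    [0.0132,-0.0115,0,0,0,0,-0.565],
    [0.0132,-0.0115,0,0,0,0,-0.565],
    [0.0132,-0.0115,0,0,0,0,-0.565],
    [0.0132,-0.0115,0,0,0,0,-0.565],
  ],
)

```text
t: 4.4
tcp_pos: [0.56, 0.3682, 0.007]
orientation: [-3.142, 0.0, 2.424]
force: [0.1, -0.2, -0.3]
gripper_width: 0.0198
```

```bash
python3 c2.py; python3 -c "
import cv2,numpy as np;f=np.load('/tmp/scene.npz')['frame'][180:330,170:370,::-1];cv2.imwrite('pics/s3c.png',cv2.resize(f,None,fx=3.8,fy=3.8,interpolation=2))"
```

```text
top not seen
scene n 141 centre s,lat [25.7 -1.8] inliers 9 13 min/max [-6.5 -8.7] [57.5 14.5]
tcp s,lat [-12.9   0.4] z 0.007 dir rel axis -0.0 [ 1.1 -0.9  0.5] 4.45
```

View pics/s3c.png

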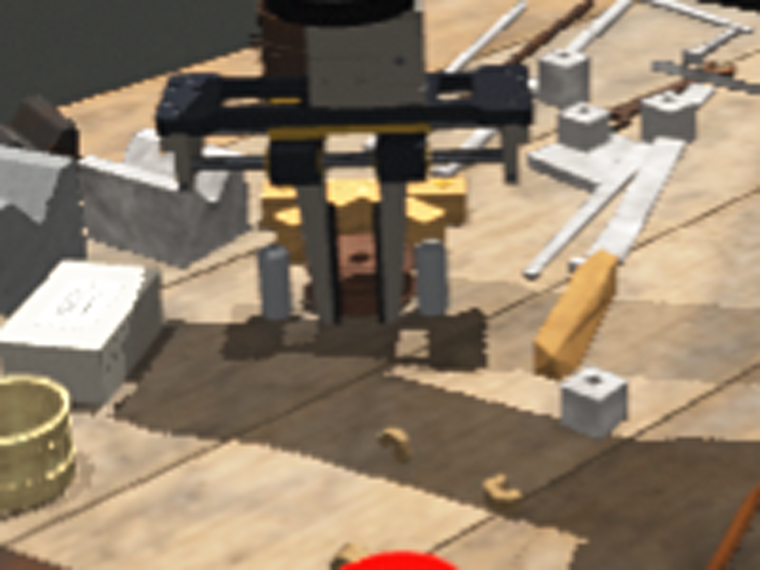

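The scene view shows the sheave already past the posts. The fingers are centred between them, clear on both sides by several pixels (posts at (273,285) and (430,285)).

Call:
arm_command(
  increments=[
    [0.0075,-0.0066,0,0,0,0,-0.565],
    [0.0075,-0.0066,0,0,0,0,-0.565],
    [0.0075,-0.0066,0,0,0,0,-0.565],
    [0.0075,-0.0066,0,0,0,0,-0.565],
    [0.0075,-0.0066,0,0,0,0,-0.565],
  ],
)

```text
t: 4.92
tcp_pos: [0.5745, 0.3556, 0.007]
orientation: [-3.142, 0.0, 2.424]
force: [0.2, -0.8, -0.4]
gripper_width: 0.0201
```

Call:
arm_command(
  increments=[
    [0.0028,-0.0025,0,0,0,0,-0.565],
    [0.0028,-0.0025,0,0,0,0,-0.565],
    [0.0028,-0.0025,0,0,0,0,-0.565],
  ],
)

```text
t: 5.17
tcp_pos: [0.5777, 0.3528, 0.007]
orientation: [-3.142, -0.0, 2.424]
force: [-1.1, 0.8, -0.1]
gripper_width: 0.02
```

Call:
arm_command(
  increments=[
    [0.0028,-0.0025,0,0,0,0,-0.565],
    [0.0028,-0.0025,0,0,0,0,-0.565],
    [0,0,0,0,0,0,-0.565],
  ],
)

```text
t: 5.42
tcp_pos: [0.5802, 0.3505, 0.007]
orientation: [3.142, 0.0, 2.424]
force: [0.1, 0.1, -0.4]
gripper_width: 0.0201
```

Call:
arm_command(
  increments=[
    [0.0028,-0.0025,0,0,0,0,-0.565],
    [0,0,0,0,0,0,-0.565],
  ],
)

```text
t: 5.58
tcp_pos: [0.5813, 0.3496, 0.007]
orientation: [3.141, 0.0, 2.424]
force: [0.9, 0.7, 0.7]
gripper_width: 0.02
```

Call:
arm_command(
  increments=[
    [0.0028,-0.0025,0,0,0,0,-0.565],
    [0,0,0,0,0,0,-0.565],
  ],
)

```text
t: 5.75
tcp_pos: [0.5821, 0.3489, 0.007]
orientation: [3.141, -0.0, 2.424]
force: [-0.8, 0.5, 0.1]
gripper_width: 0.0198
```

Call:
arm_command(
  increments=[
    [0.0028,-0.0025,0,0,0,0,-0.565],
    [0,0,0,0,0,0,-0.565],
  ],
)

```text
t: 5.92
tcp_pos: [0.5826, 0.3489, 0.007]
orientation: [3.141, -0.002, 2.425]
force: [-1.8, 2.4, 0.2]
gripper_width: 0.0199
```

Call:
arm_command(
  increments=[
    [0.0028,-0.0025,0,0,0,0,-0.565],
    [0,0,0,0,0,0,-0.565],
  ],
)

```text
t: 6.08
tcp_pos: [0.5829, 0.3488, 0.007]
orientation: [3.141, -0.003, 2.425]
force: [-3.4, 4.5, -0.0]
gripper_width: 0.02
```

```bash
python3 c2.py; python3 -c "
import cv2,numpy as np;f=np.load('/tmp/scene.npz')['frame'][205:275,230:320,::-1];cv2.imwrite('pics/s4c.png',cv2.resize(f,None,fx=8,fy=8,interpolation=2))"
```

```text
top not seen
scene n 142 centre s,lat [51.6  2.6] inliers 3 8 min/max [18.5 -8.1] [97.7 14. ]
tcp s,lat [14.9  1.1] z 0.007 dir rel axis 0.2 [-4.9  4.5  0.3] 6.13
```

View pics/s4c.png

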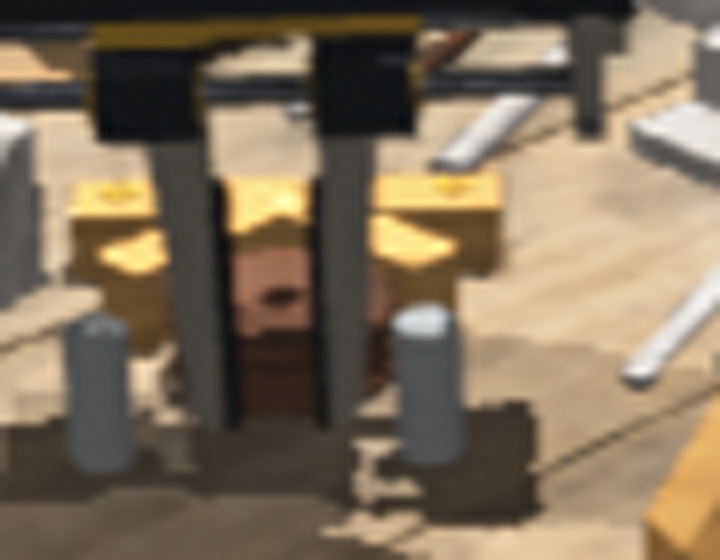

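The sheave sits against both V faces. The reaction force (-4.9, 4.5) lies along the nest axis, so both faces are carrying it. One firmer nudge, then back off.

Call:
arm_command(
  increments=[
    [0.0028,-0.0025,0,0,0,0,-0.565],
    [0.0014,-0.0012,0,0,0,0,-0.565],
    [0,0,0,0,0,0,-0.565],
  ],
)

```text
t: 6.43
tcp_pos: [0.5839, 0.3487, 0.007]
orientation: [3.141, -0.004, 2.426]
force: [-5.9, 7.0, 0.9]
gripper_width: 0.0197
```

Call:
arm_command(
  increments=[
    [-0.006,0.0053,0,0,0,0,-0.565],
    [-0.01,0.009,0,0,0,0,-0.565],
    [-0.02,0.0175,0,0,0,0,-0.565],
    [-0.03,0.0263,0,0,0,0,-0.565],
    [-0.04,0.035,0,0,0,0,-0.565],
  ],
)

```text
t: 6.85
tcp_pos: [0.5441, 0.3815, 0.007]
orientation: [-3.141, 0.002, 2.421]
force: [0.1, -0.0, 0.4]
gripper_width: 0.02
```

Call:
arm_command(
  increments=[
    [-0.02,0.0175,0.05,0,0,0,-0.565],
    [-0.03,0.03,0.08,0,0,0,-0.565],
    [-0.05,0.05,0.08,0,0,0,-0.565],
    [-0.06,0.05,0.08,0,0,0,-0.565],
    [-0.06,0.05,0.08,0,0,0,-0.565],
  ],
)

```text
t: 7.27
tcp_pos: [0.4575, 0.4593, 0.1513]
orientation: [3.142, 0.0, 2.424]
force: [0.7, 0.8, -0.4]
gripper_width: 0.0202
```

Call:
arm_command(
  increments=[
    [-0.06,0.05,0.04,0,0,0,-0.565],
    [-0.06,0.05,0.04,0,0,0,-0.565],
    [-0.06,0.05,0,0,0,0,-0.565],
    [-0.06,0.05,0,0,0,0,-0.565],
    [0,0,0,0,0,0,-0.565],
  ],
)

```text
t: 7.68
tcp_pos: [0.3546, 0.5442, 0.1824]
orientation: [3.141, -0.005, 2.435]
force: [-1.2, 1.1, 0.2]
gripper_width: 0.0201
```

```bash
sed -i 's/c0=(t\[:2\]-G)@E\*1e3+\[40,0\]/c0=np.array([52.,0])/' c2.py; sed -i 's/.*o=s.*print.*/print(state())/' c2.py; python3 c2.py; python3 -c "
import cv2,numpy as np;f=np.load('/tmp/top.npz')['frame'][140:290,150:370,::-1];cv2.imwrite('pics/t5c.png',cv2.resize(f,None,fx=3.5,fy=3.5,interpolation=2))"
```

```text
top n 722 centre s,lat [53.  -0.6] inliers 30 32 min/max [ 21.7 -31.9] [83.7 30.8]
scene n 236 centre s,lat [55.1  1. ] inliers 14 20 min/max [ 21.3 -31. ] [86.6 33. ]
{'t': 7.7833, 'q': array([-1.04774891,  0.49708905,  0.02045488,  1.63635622, -0.01177865,
        1.00848852, -0.16600129]), 'joint_velocities': array([0.04380238, 0.0037379 , 0.04386617, 0.00304477, 0.00702904,
       0.00017474, 0.00630062]), 'tau': array([-2.08916679e+00, -5.29280484e+01, -1.11402992e+00, -2.37731427e+01,
       -2.46654181e-01, -1.54630537e-02, -4.81790921e-02]), 'tcp_pos': array([0.36078454, 0.53956971, 0.18178178]), 'orientation': array([-3.14133758e+00, -1.70010831e-04,  2.42828197e+00]), 'force': array([-0.1374788 , -1.91673575,  0.70428801]), 'ft_torque': array([0.03474961, 0.02167345, 0.01693967]), 'gripper_width': 0.01993848597781022}
```

View pics/t5c.png

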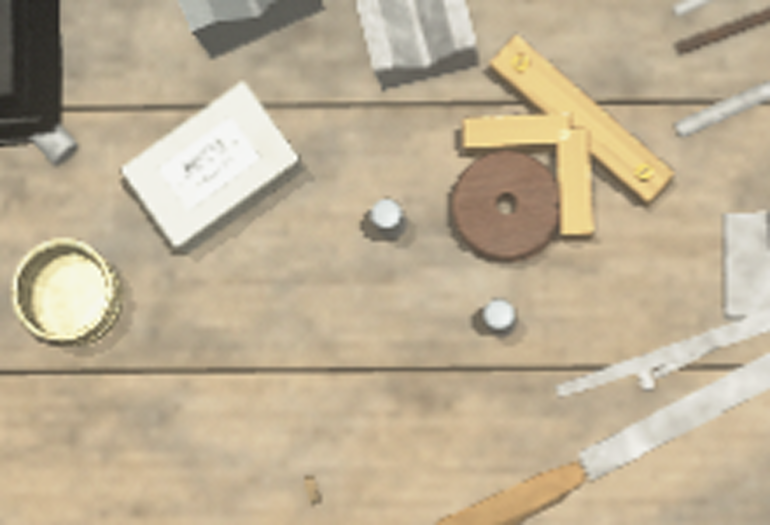

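The sheave, at (505,205) in the crop, touches both V faces. The tin and box are where they started. I'll let the arm settle, then hand in.

Call:
arm_command(
  increments=[
    [0,0,0,0,0,0,-0.565],
    [0,0,0,0,0,0,-0.565],
    [0,0,0,0,0,0,-0.565],
  ],
)

```text
t: 8.03
tcp_pos: [0.3648, 0.5372, 0.1817]
orientation: [-3.141, 0.001, 2.422]
force: [0.1, 0.5, 1.3]
gripper_width: 0.0199
```

```bash
python3 -c "
from h import *; print(hand_in())"
```

```text
the job is handed in; nothing more can be done
None
```

The sheave is home in the V stop, and the job was handed in at about 8 s on the robot's clock. I pushed it flat along the bench with the two fingertips set 20 mm apart, turned onto the nest axis, and went through the posts until it met the V. Then I drew the hand straight back and lifted it clear.

- **Seating:** the final top view puts the sheave 53.0 mm past the gap and -0.6 mm to the side, against a nominal 52 and 0. It visibly touches both V faces.
- **Disagreement between views:** the scene camera gave 55.1 and +1.0 mm. That is a little more than the stated 2 mm calibration error, and I trusted the top view because its circle fit was better.
- **Force:** the reaction on seating was about 9 N, roughly along the nest axis.
- **One slip:** early in the push the fingertips rode at 14 mm instead of about 7 mm. I lowered them, and no tipping was seen.
- **Bystanders:** the tin and box look unmoved in the last view. The spanner and the red look-alike were never approached, but that crop didn't show them.
- **End state:** the hand was about 0.18 m above the bench, touching nothing.

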